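Gel the contact probe and hold it on the measuring port

ROBOT

A 6-joint arm with a two-finger parallel gripper is mounted at the origin on the work surface. World frame = base frame: x ahead of the robot, y to its left, z up, the work surface at z = 0. Lengths are in m, angles in rad, forces in N, time in s.
With the tool pointing down it reaches from about 0.275 to 1 m from the base axis. Payload 8.4 kg.
Tool frame: the origin (TCP) lies on the centre line of the jaws, within the pads' length; the fingertips stand tips_ahead ahead of it and the grasp point (between the pads) lies 5 mm behind it (tips_ahead is the distance from the TCP to the fingertips, in m); z points along the fingers, y is the line along which they close (so a half turn about z gives the same grasp; the last joint's range is limited). The gripper opens to 85 mm and grips with 20 to 120 N. Pads are 22 mm wide; open, the fingers measure 114 mm over their backs; the gripper's body (76 mm by 85 mm) begins 54 mm behind the grasp point. The pads swing forward as they close: fully open they stand 13 mm farther back than shut.
Start: joints at [1.26, 0.353, 1.633, -0, 1.155, -0.002], TCP at [0.19, 0.595, 0.245] pointing down, gripper open.
Joint ranges: [-2.63, 2.63], [-0.92, 2.1], [0.06, 2.66], [-1.3, 4.44], [0, 2.69], [-3.02, 3.02]. Speed limits (rad/s): [2.22, 2.22, 2.79, 3.14, 3.14, 3.14].

INTERFACE

Orientations are given as a rotation vector (axis times angle).
In Python, from workcell import observe, capture, camera_info, close_job, search_frame, tips_ahead gives the robot as it stands. The module is installed in compiled form; this text tells all that it offers.
- The arm moves only by the tool jog_arm, never from a script. Its argument "targets" is one flat list of numbers, 7 for each row, row after row: the turn, a rotation vector about the tool's x, y, z in units of 5 degrees (1.0 is 5 degrees), then the shift along the tool's x, y, z in units of 25 mm (1.0 is 25 mm), then the opening, from 0 (shut) to 1 (fully open). A call has 1 to 5 rows; each row is the pose to reach, as a shift and turn from the pose commanded when the call began, along the tool's axes at that moment; what a row does not reach only later rows make up. A row lasts 1/12 s, in which the tool goes at most 41.7 mm and 7.16 degrees, less where a joint would pass 70% of its speed; a pose out of reach is approached as far as the arm can. A call with a gripper value outside its range is refused whole. The fingers move at their own pace and stop on an object; "force" is the grip in N (left out, the last holds). Time passes only in rows, so rows that repeat a pose let the fingers close. It gives the time, the measured TCP pose, the force, the opening and the grip force at its end, in the units of the state.
- observe(): the state, without advancing time (a new reading comes with each control period).
- capture(name): name is "side" or "top" or "wrist"; returns the picture (400x640x3 uint8, red, green, blue); there is no depth.
- camera_info(name): a dict with "intrinsics" (3x3 intrinsics, pixels), "dist" ([k1, k2, p1, p2, k3] as OpenCV has them; the pictures are not rectified), "extrinsics" (4x4, takes a point from camera to world coordinates). Camera axes: x right, y down, z forward; pixel columns grow to the right and rows downward; lengths in m; the calibration is good to about 2 mm. A picture is of the moment at which its call begins: read the wrist's pose just before it. camera_info takes no time and is no camera call; for the wrist camera it gives the pose at the moment of the call.
- close_job(): hands the job in; it is judged then, once.
Trained networks look in the newest picture that a camera, given by its name, has taken for a name from the list of things; names that differ only in an ending like _2 or _b are one class to them, and where a whole thing is asked for, a point or a joint stands for the part that bears it (a point fixed in the world has none). Each returns a list of dicts, best first, with "p" (0 to 1); they miss things now and then, are a little off and sometimes report something else, mostly with a low value. They report only what shows in the picture. A call takes as long as a camera call. They do not tell look-alikes from the thing itself.
- search_frame(label, camera): "extent" ([centre column, centre row, width, height] in pixels, round what is visible of it).
The state is a dict: "time_s": time; "qpos": joint angles; "joint_velocities": joint speeds; "tau": joint torques, N m; "eef_pos": TCP position; "orientation": TCP orientation; "ft_force": force on the tool from outside, world axes, zero at the start; "torque": the same for the moment, N m; "finger_gap": finger opening in m; "finger_force": force on a finger pad.
Only numpy, scipy, OpenCV 4.12 (cv2) and the standard library are available. Lean on these libraries where they do the work, as an engineer would, in place of code of your own. Each camera call takes 0.05 s, during which the arm holds its last target. There are 200 camera calls.

TASK

Take the pen-shaped contact probe out of its stand, dip its tip well into the low wide gel pot (not the tall beaker), and then, holding the probe upright, press its tip on the middle of the spring-loaded round steel plate of the measuring port until the plate's top is level with the collar around it. Finish while still holding the probe there, with the plate kept level with the collar. Only the probe may press on the port; leave the pot standing where it is and do not disturb the other things on the table.

Things in the scene. Friction and masses are not known exactly. Their poses are not given: they have to be found in the camera images.
- probe: pen-shaped contact probe, round, 150 mm long, about 120 g, standing upright tip down in its stand. Origin at the end of the tip, on the axis, z along the probe towards the handle's end. From the tip: steel tip 10 mm dia (0-30 mm), steel barrel 16 mm dia (30-70 mm), flange 28 mm dia (70-76 mm), black handle 20 mm dia (76-142 mm) and steel end cap 20 mm dia (142-150 mm).
- probe_tip (a point): the end of the probe's tip (the probe's origin).
- probe_handle (a point): middle of the probe's handle, on its axis, 115 mm from the tip: a good place to grip.
- stand: fixed grey block 70 x 70 mm, 80 mm high, on a foot of 80 x 70 mm; 19 mm hole, 72 mm deep, in the middle of its top. The probe hangs in it by its flange, tip 10 mm above the table; lift it straight up by more than 75 mm to clear. Origin at the centre of the underside.
- pot: low white ceramic open pot, loose, 68 mm across, 42 mm high, wall 4 mm, inner floor about 5 mm above the table, narrowing a little downwards. Origin at the centre of its underside. Empty to the eye: a dip means the tip's end is inside, at least 10 mm below the rim.
- station: measuring port, fixed: grey base 100 x 90 mm, 30 mm high, with a black round collar on its middle, 72 mm outer and 50 mm inner diameter, whose top is 55 mm above the table. Origin at the centre of the underside. A round steel plate moves up and down inside the collar.
- collar_top (a point): centre of the collar's opening at the height of its top rim, 55 mm above the table.
- plate_top (a point): centre of the top face of the spring-loaded steel plate (46 mm dia); released it stands 8 mm above the collar's top, 63 mm above the table. Moves with the plate.
- plate (a joint): how far the plate is pressed down, m: 0 released, 0.008 level with the collar, 0.016 at its stop. It takes about 2 N to start moving, 8 N to hold it level and 14.5 N at the stop (0.8 N per mm).
- beaker: tall clear glass beaker, 60 mm across, 95 mm high, open; NOT the gel pot; a bystander. It and the pot may stand either way round. Origin at the centre of its underside.
- bottle: amber bottle with white cap, 48 mm across, 110 mm high, standing; a bystander. Origin at the centre of its underside.
- post: short dark steel cylinder, 32 mm across, 50 mm high, standing; a bystander. Origin at the centre of its underside.
- lens_mount: lens in a black ring on a post and foot, 112 mm high, 50 x 65 mm foot; a bystander. Origin at the centre of its underside.
- mirror_mount: mirror in a black ring on a post and foot, 112 mm high, 50 x 65 mm foot; a bystander. Origin at the centre of its underside.
- driver: screwdriver, 180 mm, lying flat; a bystander. Origin on its underside, handle to its -x.
- optics_box: closed plastic box, 62 x 82 x 30 mm; a bystander. Origin at the centre of its underside.
- mouse: black computer mouse, 105 x 60 x 35 mm; a bystander. Origin at the centre of its underside.
Mind the look-alikes: they are no part of the job. Leave any pink look-alike of the station alone. What is shaped like the probe but green is not meant.

How it is judged:
By the outcome, as a careful person would: the job done as asked, in the order asked, and still so for the second after the job is handed in, while the arm keeps its last pose, push and grip.
It also fails if it takes over 51 s, if anything falls off the work surface, if the arm or the gripper's body presses on something with over 40 N, if the wrist force passes 120 N, or if a joint passes its speed limit or range.

## Working session

There is one attempt and no reset: what is moved stays moved. The work goes in short steps, Python scripts to look and compute and a tool call to move; the robot and the scene stay as the last step left them, time stands still between calls to the robot, and variables do not carry over. Pictures are saved under pics/ and viewed, at most 10 in all, crops included, and the job is handed in when it is done.

Besides the shell and the picture viewer there is one more tool, called as name(argument=value, ...) on one line, values as JSON. jog_arm: Moves the arm, as the interface text tells. Its arguments: {"type":"object","properties":{"targets":{"type":"array","items":{"type":"number"}},"force":{"type":"number"}},"required":["targets"]}

```bash
mkdir -p pics
cat > h.py <<'E'
import numpy as np, cv2
from workcell import *
def ray(cam,uv):
    ci=camera_info(cam);K=np.array(ci["intrinsics"]);d=np.array(ci["dist"]);T=np.array(ci["extrinsics"])
    n=cv2.undistortPoints(np.array([[uv]],float),K,d)[0,0]
    return T[:3,3],T[:3,:3]@np.array([n[0],n[1],1])
def atz(cam,uv,z):
    o,r=ray(cam,uv);return o+r*(z-o[2])/r[2]
def proj(cam,P):
    ci=camera_info(cam);T=np.linalg.inv(np.array(ci["extrinsics"]))
    return cv2.projectPoints(np.array(P,float).reshape(-1,1,3),cv2.Rodrigues(T[:3,:3])[0],T[:3,3],np.array(ci["intrinsics"]),np.array(ci["dist"]))[0][:,0]
def snap(cam,name):
    im=capture(cam);cv2.imwrite(f"pics/{name}.png",im[:,:,::-1]);return im
E
python3 - <<'E'
from h import *
print(observe(), tips_ahead)
a=snap("top","top0");b=snap("side","side0")
print("cam",[np.round(np.array(camera_info(c)["extrinsics"])[:3],3).tolist() for c in("top","side")])
for c in("top","side"):
  for l in("probe","stand","pot","station","plate_top","beaker","bottle","post","lens_mount","mirror_mount","driver","mouse","optics_box"):
    print(c,l,[(np.round(r["extent"]).tolist(),round(r["p"],2)) for r in search_frame(l,c)[:3]])
E
```

```text
{'time_s': 0.0, 'qpos': array([ 1.25960178e+00,  3.53606164e-01,  1.63418071e+00, -2.96105053e-05,
        1.15516931e+00, -2.38120525e-03]), 'joint_velocities': array([-0.00084039, -0.00100692,  0.00057281, -0.0003412 ,  0.00014939,
       -0.00018022]), 'tau': array([ 5.06688502e-05, -6.05240464e+01, -3.42071164e+01,  4.23952099e-05,
        9.34259500e-03, -9.88076287e-07]), 'eef_pos': array([0.18980806, 0.59498612, 0.24456795]), 'orientation': array([-4.83110323e-01, -3.10403522e+00,  2.12207410e-03]), 'ft_force': array([-0.07452219, -0.04293331,  0.25811645]), 'torque': array([-0.00959991, -0.03811747,  0.00603089]), 'finger_force': 0.0, 'finger_gap': 0.08546168652164013} 0.014
cam [[[-0.026, -0.992, 0.12, 0.424], [-0.999, 0.029, 0.029, -0.061], [-0.032, -0.119, -0.992, 1.084]], [[-0.859, -0.408, 0.31, 0.225], [-0.512, 0.664, -0.545, 0.484], [0.016, -0.627, -0.779, 0.863]]]
top probe [([160.0, 222.0, 29.0, 6.0], 0.75), ([198.0, 222.0, 23.0, 16.0], 0.58)]
top stand [([208.0, 224.0, 42.0, 32.0], 0.6)]
top pot [([336.0, 172.0, 25.0, 24.0], 0.73)]
top station [([401.0, 218.0, 49.0, 
[... 799 characters left out ...]
436.0, 182.0, 50.0, 40.0], 0.98), ([359.0, 183.0, 52.0, 41.0], 0.9)]
side plate_top [([441.0, 170.0, 16.0, 17.0], 0.61), ([361.0, 176.0, 18.0, 16.0], 0.56)]
side beaker [([278.0, 262.0, 27.0, 41.0], 0.86)]
side bottle [([235.0, 245.0, 22.0, 37.0], 0.87)]
side post [([346.0, 224.0, 15.0, 22.0], 0.8)]
side lens_mount [([170.0, 289.0, 45.0, 43.0], 0.88)]
side mirror_mount [([275.0, 153.0, 29.0, 42.0], 0.78)]
side driver [([196.0, 217.0, 50.0, 22.0], 0.55), ([387.0, 137.0, 34.0, 28.0], 0.3)]
side mouse [([314.0, 342.0, 55.0, 45.0], 0.93), ([234.0, 246.0, 25.0, 36.0], 0.61), ([168.0, 289.0, 41.0, 44.0], 0.24)]
side optics_box [([386.0, 136.0, 31.0, 28.0], 0.7), ([254.0, 315.0, 19.0, 28.0], 0.44)]
```

View pics/top0.png

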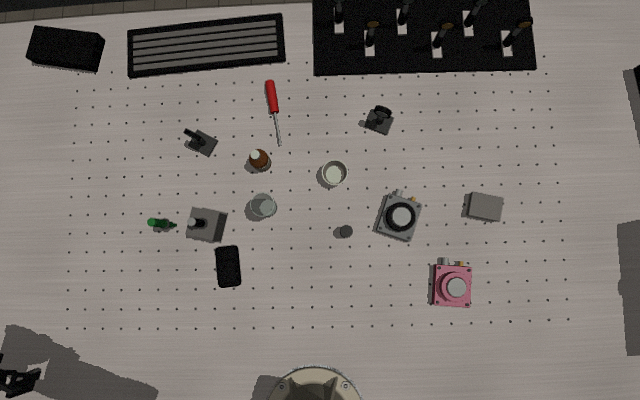

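View pics/side0.png

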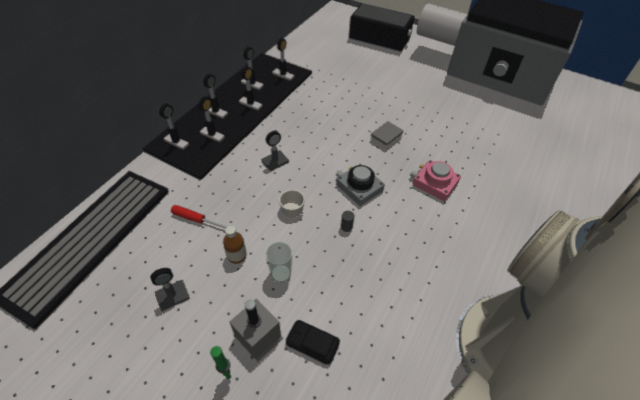

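The top picture shows the stand with the black probe (~(198,222)), the green look-alike (160,223), the pot (334,174), the grey station (401,217) and the pink one (452,287). The side picture agrees.

Run:
```python
from h import *
R=lambda a:np.round(a,3).tolist()
print("probe cap top",R(atz("top",(193,222),.16)),"side cap",R(atz("side",(250.5,303),.16)))
print("stand top face ctr", R(atz("top",(207,224.5),.08)))
print("pot rim top",R(atz("top",(334,173),.042)),"side",R(atz("side",(291.5,198),.042)))
print("plate top",R(atz("top",(401.5,217),.063)),"side",R(atz("side",(361,175),.063)))
print("green top",R(atz("top",(150,222),.15)),"side",R(atz("side",(216,351),.15)), "foot",R(atz("side",(227,376),0)))
for n,uv,z in(("beaker",(264,205),.095),("bottle",(256,155),.11),("post",(345,231),.05),("lens",(190,133),.1),("mouse",(228,266),.03),("mirror",(378,112),.1),("pink",(455,288),.06)):
  print(n,R(atz("top",uv,z)))
im=cv2.imread("pics/top0.png")[180:260,140:300];im2=cv2.imread("pics/side0.png")[280:400,180:340]
cv2.imwrite("pics/c0.png",np.hstack([cv2.resize(im,(480,240),interpolation=2),cv2.resize(im2,(320,240),interpolation=2)]))
```

```text
probe cap top [0.483, 0.253, 0.16] side cap [0.484, 0.257, 0.16]
stand top face ctr [0.482, 0.246, 0.08]
pot rim top [0.605, -0.066, 0.042] side [0.609, -0.069, 0.042]
plate top [0.488, -0.226, 0.063] side [0.486, -0.216, 0.063]
green top [0.486, 0.357, 0.15] side [0.485, 0.356, 0.15] foot [0.489, 0.356, 0.0]
beaker [0.524, 0.103, 0.095]
bottle [0.642, 0.119, 0.11]
post [0.458, -0.088, 0.05]
lens [0.706, 0.284, 0.1]
mouse [0.379, 0.207, 0.03]
mirror [0.741, -0.176, 0.1]
pink [0.314, -0.347, 0.06]
```

View pics/c0.png

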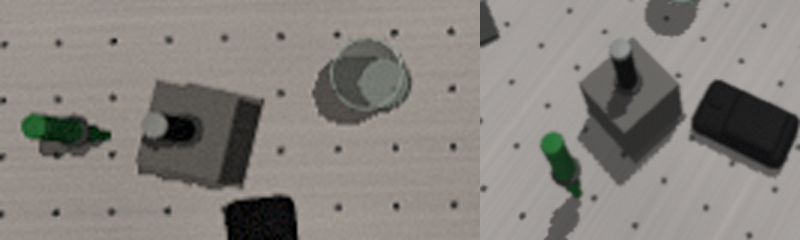

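```bash
cat >> h.py <<'E'
def goal(p,off=np.zeros(3)):
    s=observe();R=cv2.Rodrigues(s["orientation"])[0]
    d=R.T@(np.array(p)-s["eef_pos"]);up=R.T@[0,0,-1.]
    print("pos",s["eef_pos"].round(4),"units",(d/.025).round(3),"rows",np.linalg.norm(d)/.0417,"tilt fix units",(np.degrees(np.cross([0,0,1],up))/5).round(3),"f",s["ft_force"].round(2),"t",s["time_s"])
E
python3 -c "
from h import *
goal((.484,.254,.235))"
```

```text
pos [0.19   0.5954 0.2453] units [-15.356  -9.437   0.411] rows 10.808578938441912 tilt fix units [ 0.  0. -0.] f [ 0.01 -0.31  0.69] t 1.4
```

jog_arm(targets=[0,0,0,-3,-2,0.4,1,0,0,0,-6,-4,0.4,1,0,0,0,-9,-5.6,0.4,1,0,0,0,-12,-7.4,0.4,1,0,0,0,-15.36,-9.44,0.4,1])

```text
time_s: 1.82
eef_pos: [0.325, 0.4351, 0.2373]
orientation: [0.482, 3.104, 0.0]
ft_force: [1.0, 1.7, -0.0]
finger_gap: 0.0853
finger_force: 0.0
```

jog_arm(targets=[0,0,0,0,0,0,1])

```text
time_s: 1.9
eef_pos: [0.3277, 0.4317, 0.2373]
orientation: [0.488, 3.102, -0.003]
ft_force: [-0.5, 0.4, -0.5]
finger_gap: 0.0855
finger_force: 0.0
```

```bash
python3 -c "
from h import *
goal((.484,.254,.235))"
```

```text
pos [0.3277 0.4317 0.2373] units [-8.133 -4.843  0.115] rows 5.675471335228979 tilt fix units [-0.021  0.021  0.   ] f [-0.47  0.4  -0.54] t 1.9
```

jog_arm(targets=[0,0,0,-8.13,-4.84,0.1,1,0,0,0,-8.13,-4.84,0.1,1,0,0,0,-8.13,-4.84,0.1,1,0,0,0,-8.13,-4.84,0.1,1,0,0,0,-8.13,-4.84,0.1,1])

```text
time_s: 2.32
eef_pos: [0.4633, 0.2793, 0.2354]
orientation: [0.482, 3.104, 0.001]
ft_force: [-0.1, 0.9, 0.4]
finger_gap: 0.0854
finger_force: 0.0
```

```bash
python3 -c "
from h import *
goal((.484,.254,.235));snap('wrist','w1');goal((.484,.254,.235))
for l in('probe','stand'): print([(np.round(r['extent']).tolist(),round(r['p'],2)) for r in search_frame(l,'wrist')[:3]])
print(proj('wrist',[(.484,.254,.16),(.484,.254,.086),(.482,.246,.08)]).round(1))
"
```

```text
pos [0.4633 0.2793 0.2354] units [-1.095 -0.714  0.015] rows 0.7838609332589536 tilt fix units [ 0.006  0.004 -0.   ] f [-0.05  0.89  0.36] t 2.3167
pos [0.4677 0.2745 0.2354] units [-0.872 -0.581  0.02 ] rows 0.628414351127137 tilt fix units [-0.014  0.044  0.   ] f [ 3.43 -4.   -1.1 ] t 2.3667
[([406.0, 193.0, 52.0, 46.0], 0.77), ([307.0, 228.0, 32.0, 51.0], 0.55)]
[([310.0, 203.0, 70.0, 84.0], 0.91)]
[[301.9 242. ]
 [306.8 212. ]
 [299.4 210.7]]
```

View pics/w1.png

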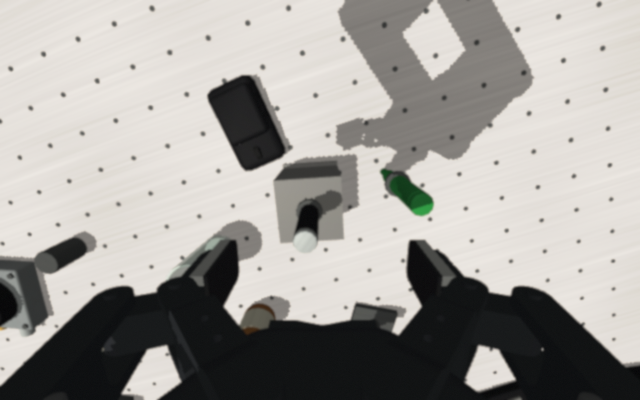

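The wrist picture shows the cap at (306,240) in the stand, between the jaws. I'll go above it and re-measure at rest.

jog_arm(targets=[0,0,0,-0.87,-0.58,0,1,0,0,0,-0.87,-0.58,0,1,0,0,0,-0.87,-0.58,0,1])

```text
time_s: 2.72
eef_pos: [0.4784, 0.2607, 0.2351]
orientation: [-0.484, -3.104, -0.0]
ft_force: [0.6, 0.9, -0.5]
finger_gap: 0.0853
finger_force: 0.0
```

```bash
python3 -c "
from h import *
im=snap('wrist','w2');print([(np.round(r['extent']).tolist(),round(r['p'],2)) for r in search_frame('probe','wrist')[:3]])
goal((.484,.254,.12))
print(proj('wrist',[(.484,.254,.16),(.484,.254,.086)]).round(1))
im=im[120:400,190:490]
cv2.imwrite('pics/w2c.png',cv2.resize(im[:,:,::-1],None,fx=2,fy=2))
"
```

```text
[([423.0, 172.0, 60.0, 38.0], 0.97), ([321.0, 206.0, 31.0, 52.0], 0.73)]
pos [0.4778 0.2612 0.2351] units [-0.326 -0.202  4.602] rows 2.768659546777315 tilt fix units [ 0.001 -0.006  0.   ] f [-0.29  0.01  0.09] t 2.8167
[[317.6 219.7]
 [318.7 194.8]]
```

View pics/w2c.png

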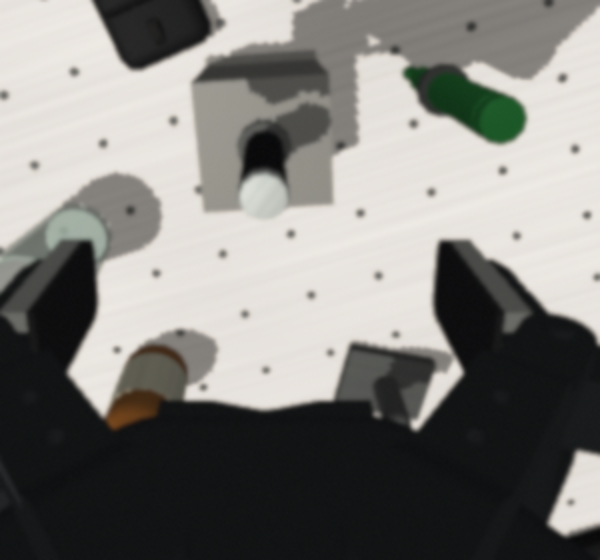

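The crop shows the cap centred at full-image pixel (322,217.5). The nominal projection is (317.6,219.7), so I'll correct by that.

```bash
python3 -c "
from h import *
p=atz('wrist',(322,217.5),.16);q=atz('wrist',(321,192),.086);print(p,q)
goal((p[0],p[1],.12))"
```

```text
[0.48329163 0.25777889 0.16      ] [0.48191893 0.25710542 0.086     ]
pos [0.4778 0.2612 0.2351] units [-0.253 -0.067  4.602] rows 2.7635931989323774 tilt fix units [ 0.001 -0.006  0.   ] f [-0.29  0.01  0.09] t 2.8167
```

jog_arm(targets=[0,0,0,-0.24,-0.08,0,1,0,0,0,-0.24,-0.08,1.5,1,0,0,0,-0.24,-0.08,3,1,0,0,0,-0.24,-0.08,4.6,1,0,0,0,-0.24,-0.08,4.6,1])

```text
time_s: 3.23
eef_pos: [0.4794, 0.2549, 0.1138]
orientation: [-0.48, -3.096, 0.01]
ft_force: [-2.5, -0.4, -1.2]
finger_gap: 0.0856
finger_force: 0.0
```

jog_arm(targets=[0,0,0,0,0,0,0,0,0,0,0,0,0,0,0,0,0,0,0,0,0,0,0,0,0,0,0,0,0,0,0,0,0,0,0], force=60)

```text
time_s: 3.65
eef_pos: [0.4848, 0.2571, 0.122]
orientation: [0.483, 3.102, 0.003]
ft_force: [0.5, 0.6, -0.5]
finger_gap: 0.0253
finger_force: 0.0
```

jog_arm(targets=[0,0,0,0,0,0,0,0,0,0,0,0,0,0,0,0,0,0,0,0,0])

```text
time_s: 3.9
eef_pos: [0.4847, 0.257, 0.1218]
orientation: [0.483, 3.102, 0.003]
ft_force: [-0.8, -0.0, 8.5]
finger_gap: 0.019
finger_force: 58.1
```

jog_arm(targets=[0,0,0,0,0,-0.6,0,0,0,0,0,0,-1.8,0,0,0,0,0,0,-3.4,0,0,0,0,0,0,-5,0,0,0,0,0,0,-5,0])

```text
time_s: 4.32
eef_pos: [0.4872, 0.2582, 0.2532]
orientation: [0.482, 3.095, 0.011]
ft_force: [1.2, 0.4, -0.4]
finger_gap: 0.0185
finger_force: 59.6
```

```bash
python3 -c "
from h import *
goal((.607,-.067,.247))"
```

```text
pos [0.4872 0.2582 0.2532] units [ -8.519 -10.939   0.228] rows 8.31345676586414 tilt fix units [ 0.097  0.095 -0.   ] f [ 1.24  0.43 -0.43] t 4.3167
```

jog_arm(targets=[0,0,0,-1.1,-1.3,0,0,0,0,0,-2.1,-2.7,0,0,0,0,0,-3.2,-4.1,0,0,0,0,0,-4.3,-5.5,0,0,0,0,0,-5.3,-6.8,0,0])

```text
time_s: 4.73
eef_pos: [0.5561, 0.0593, 0.2456]
orientation: [0.482, 3.103, 0.0]
ft_force: [1.0, 1.0, -1.5]
finger_gap: 0.0185
finger_force: 59.4
```

jog_arm(targets=[0,0,0,-1,-1.3,0,0,0,0,0,-2,-2.6,0,0,0,0,0,-2.8,-3.7,0,0,0,0,0,-3.2,-4.1,0,0,0,0,0,-3.2,-4.1,0,0])

```text
time_s: 5.15
eef_pos: [0.6019, -0.0639, 0.2451]
orientation: [0.488, 3.102, -0.001]
ft_force: [-0.6, 0.4, -1.5]
finger_gap: 0.0187
finger_force: 59.4
```

```bash
python3 -c "
from h import *
im=snap('side','s2');im2=snap('top','t2');im3=snap('wrist','w3')
goal((.607,-.067,.247))
s=observe();p=s['eef_pos'];print(p,proj('side',[(p[0],p[1],p[2]-.112)]),proj('wrist',[(p[0],p[1],p[2]-.112)]),search_frame('pot','wrist')[:2])
print(search_frame('probe','side')[:3])
c=cv2.resize(im[120:280,200:360],(400,400),interpolation=2)
d=cv2.resize(im3,(400,250));e=cv2.resize(im2[120:215,260:412],(400,250))
cv2.imwrite('pics/m3.png',np.hstack([c,np.vstack([d,e])[:400]])[:,:,::-1])
"
```

```text
pos [ 0.6003 -0.06    0.2449] units [-0.339 -0.184 -0.083] rows 0.2363502756538558 tilt fix units [ 0.004 -0.01   0.   ] f [-0.17  0.71 -1.74] t 5.3
[ 0.60033435 -0.06004002  0.24493488] [[291.4027384  177.62620606]] [[323.87486715 196.7906296 ]] [{'extent': [318.1, 184.9, 56.9, 48.4], 'p': 0.57}]
[{'extent': [221.6, 361.9, 18.7, 36.3], 'p': 0.92}, {'extent': [292.9, 151.9, 13.7, 48.9], 'p': 0.81}, {'extent': [358.9, 183.8, 51.9, 39.3], 'p': 0.42}]
```

View pics/m3.png

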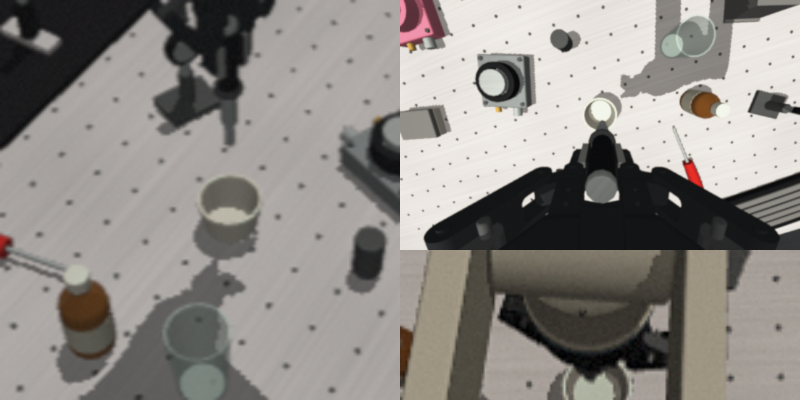

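The picture shows the probe hanging upright; its tip is at side (292,177), matching the prediction. The pot rim is at about wrist (321,178).

```bash
python3 -c "
from h import *
print(atz('wrist',(321,178),.042))
goal((.606,-.0675,.245))"
```

```text
[ 0.60115568 -0.06277533  0.042     ]
pos [ 0.6004 -0.0595  0.2451] units [-0.31  -0.238  0.006] rows 0.23411073943088534 tilt fix units [ 0.003 -0.005  0.   ] f [-0.32  0.27 -1.66] t 5.4
```

jog_arm(targets=[0,0,0,-0.22,-0.2,0,0,0,0,0,-0.22,-0.2,1.2,0,0,0,0,-0.22,-0.2,2.4,0,0,0,0,-0.22,-0.2,3.6,0,0,0,0,-0.22,-0.2,4.2,0])

```text
time_s: 5.82
eef_pos: [0.603, -0.0665, 0.137]
orientation: [-0.481, -3.101, 0.0]
ft_force: [-0.6, 0.5, -2.0]
finger_gap: 0.0186
finger_force: 59.4
```

jog_arm(targets=[0,0,0,0,0,0.3,0,0,0,0,0,0,0.4,0,0,0,0,0,0,0.4,0,0,0,0,0,0,0.4,0,0,0,0,0,0,0.4,0])

```text
time_s: 6.23
eef_pos: [0.6056, -0.0673, 0.1316]
orientation: [0.482, 3.102, 0.0]
ft_force: [0.2, -0.6, -0.8]
finger_gap: 0.0186
finger_force: 59.4
```

```bash
python3 -c "
from h import *
im=snap('side','s3');im3=snap('wrist','w4')
goal((.604,-.066,.245))
c=cv2.resize(im[130:230,240:340],(400,400),interpolation=2)
d=cv2.resize(im3[100:260,240:400],(400,400))
cv2.imwrite('pics/m4.png',np.hstack([c,d])[:,:,::-1])
"
```

```text
pos [ 0.6053 -0.0674  0.1313] units [ 0.059  0.038 -4.547] rows 2.726315559613489 tilt fix units [ 0.005  0.022 -0.   ] f [ 0.32 -0.08 -2.23] t 6.3333
```

View pics/m4.png

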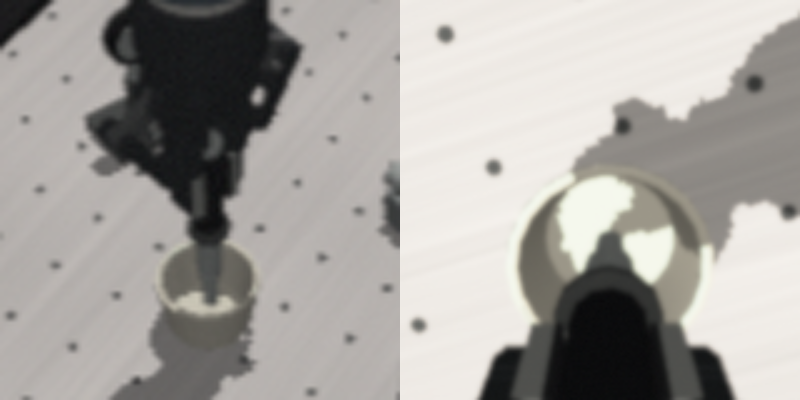

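Both views show the tip centred inside the pot, near its floor. Lift, then go to the station.

jog_arm(targets=[0,0,0,0,0,-0.6,0,0,0,0,0,0,-1.8,0,0,0,0,0,0,-3,0,0,0,0,0,0,-3.8,0,0,0,0,0,0,-3.8,0])

```text
time_s: 6.75
eef_pos: [0.6073, -0.0677, 0.2307]
orientation: [0.482, 3.096, 0.0]
ft_force: [0.7, -0.3, -0.7]
finger_gap: 0.0186
finger_force: 59.4
```

```bash
python3 -c "
from h import *
goal((.487,-.221,.225))"
```

```text
pos [ 0.6073 -0.0677  0.2307] units [ 2.723 -7.307  0.195] rows 4.676416246833486 tilt fix units [ 0.019  0.097 -0.   ] f [ 0.67 -0.32 -0.66] t 6.75
```

jog_arm(targets=[0,0,0,0.5,-1.2,0,0,0,0,0,1,-2.6,0,0,0,0,0,1.5,-4,0,0,0,0,0,2,-5.4,0,0,0,0,0,2.5,-6.7,0,0])

```text
time_s: 7.17
eef_pos: [0.4926, -0.209, 0.2247]
orientation: [-0.482, -3.104, 0.0]
ft_force: [-0.1, 1.0, -1.1]
finger_gap: 0.0183
finger_force: 59.4
```

jog_arm(targets=[0,0,0,0.2,-0.6,0,0,0,0,0,0.2,-0.6,0,0,0,0,0,0.2,-0.6,0,0,0,0,0,0.2,-0.6,0,0])

```text
time_s: 7.5
eef_pos: [0.4852, -0.2202, 0.225]
orientation: [0.484, 3.104, 0.001]
ft_force: [0.9, 1.2, -1.3]
finger_gap: 0.019
finger_force: 59.5
```

```bash
python3 -c "
from h import *
im3=snap('wrist','w5');im=snap('side','s4')
goal((.487,-.221,.225))
for c in('wrist','side'):
  for l in('plate_top','station'):
    print(c,l,[(np.round(r['extent'],1).tolist(),round(r['p'],2)) for r in search_frame(l,c)[:2]])
p=observe()['eef_pos']
print('tip',*[proj(c,[(p[0],p[1],p[2]-.112)]).round(1) for c in('wrist','side')])
c=cv2.resize(im[120:220,310:410],(400,400),interpolation=2)
d=cv2.resize(im3[100:260,240:400],(400,400))
cv2.imwrite('pics/m5.png',np.hstack([c,d])[:,:,::-1])
"
```

```text
pos [ 0.4855 -0.2198  0.2249] units [-0.073 -0.026 -0.002] rows 0.0461561906435368 tilt fix units [ 0.003  0.    -0.   ] f [-0.54  0.06 -1.76] t 7.6
wrist plate_top [([140.7, 64.8, 50.4, 55.3], 0.97), ([319.5, 189.9, 41.3, 42.1], 0.71)]
wrist station [([318.8, 186.9, 39.5, 40.5], 0.74), ([322.0, 183.8, 81.7, 97.3], 0.67)]
side plate_top [([441.4, 168.4, 17.9, 11.7], 0.68), ([361.0, 174.1, 18.0, 18.1], 0.6)]
side station [([436.0, 183.2, 47.6, 38.7], 0.87), ([358.1, 183.8, 50.5, 41.7], 0.81)]
tip [[323.9 196.7]] [[364.1 160.7]]
```

View pics/m5.png

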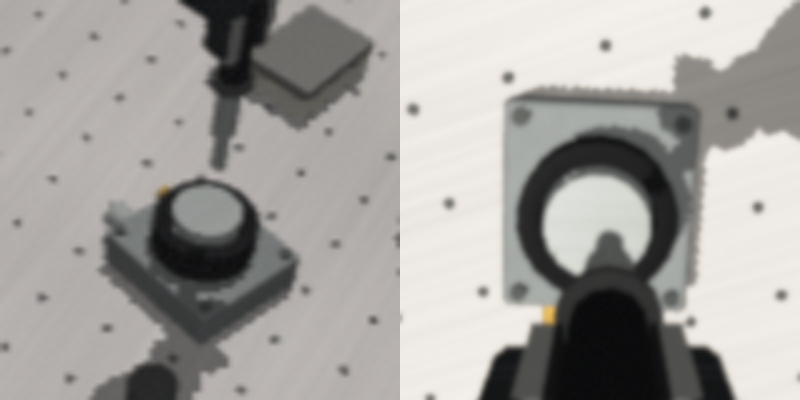

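The side view puts the plate's centre at (361.8,172.2), and the wrist view at about (318.6,190.4). The probe tip is where predicted.

```bash
python3 -c "
from h import *
a=atz('wrist',(318.6,190.4),.063);b=atz('side',(361.8,172.2),.063);c=atz('top',(401.5,217),.063);print(a,b,c)
# bias of each cam: pot estimate consistency
goal(np.r_[((a+b)/2)[:2],.225])"
```

```text
[ 0.49010037 -0.22714613  0.063     ] [ 0.48884574 -0.22558282  0.063     ] [ 0.48791775 -0.22631532  0.063     ]
pos [ 0.4852 -0.22    0.225 ] units [-0.238 -0.19  -0.   ] rows 0.18247798273577295 tilt fix units [ 0.001 -0.001  0.   ] f [-0.92 -1.18 -1.15] t 7.8
```

jog_arm(targets=[0,0,0,-0.22,-0.2,0,0,0,0,0,-0.22,-0.2,0.8,0,0,0,0,-0.22,-0.2,1.6,0,0,0,0,-0.22,-0.2,1.8,0,0,0,0,-0.22,-0.2,1.8,0])

```text
time_s: 8.22
eef_pos: [0.4878, -0.2268, 0.1787]
orientation: [-0.482, -3.101, -0.001]
ft_force: [-0.6, 0.6, -2.0]
finger_gap: 0.0191
finger_force: 59.5
```

```bash
cat >> h.py <<'E'
def avg(n=6,cam="side"):
    F=[];Z=[]
    for i in range(n):
        im=capture(cam);s=observe();F.append(s["ft_force"]);Z.append(s["eef_pos"])
    print("F",np.mean(F,0).round(2),np.std(F,0).round(2),"P",np.mean(Z,0).round(4),np.std(Z,0).round(4));return im
E
python3 -c "
from h import *
avg(8);goal((.489,-.2263,.1668))"
```

```text
F [ 0.28 -0.34 -1.35] [0.32 0.6  0.43] P [ 0.489  -0.2273  0.1808] [0.0002 0.0001 0.0004]
pos [ 0.4889 -0.2273  0.1808] units [0.009 0.037 0.561] rows 0.3369207554441012 tilt fix units [-0.002  0.013  0.   ] f [-0.33 -0.8  -1.75] t 8.6167
```

jog_arm(targets=[0,0,0,0,0.02,0.1,0,0,0,0,0,0.02,0.2,0,0,0,0,0,0.02,0.3,0,0,0,0,0,0.02,0.4,0,0,0,0,0,0.02,0.4,0])

```text
time_s: 9.03
eef_pos: [0.4889, -0.2267, 0.17]
orientation: [0.483, 3.104, -0.0]
ft_force: [0.2, 1.1, 4.8]
finger_gap: 0.0184
finger_force: 59.6
```

```bash
python3 -c "
from h import *
avg(8);goal((.489,-.2263,.1668))"
```

```text
F [0.12 0.42 3.39] [0.62 0.34 0.27] P [ 0.4889 -0.2267  0.1703] [0.     0.     0.0001]
pos [ 0.4889 -0.2267  0.1703] units [-0.001  0.016  0.14 ] rows 0.08434280964061802 tilt fix units [-0.     0.005  0.   ] f [0.09 0.19 3.69] t 9.4333
```

jog_arm(targets=[0,0,0,0,0,0.05,0,0,0,0,0,0,0.1,0,0,0,0,0,0,0.15,0,0,0,0,0,0,0.15,0])

```text
time_s: 9.77
eef_pos: [0.4889, -0.2267, 0.1664]
orientation: [0.483, 3.104, -0.0]
ft_force: [-0.5, 1.8, 7.0]
finger_gap: 0.0184
finger_force: 59.9
```

```bash
python3 -c "
from h import *
avg(14);im=avg(14);goal((.489,-.2263,.1668))
cv2.imwrite('pics/s9.png',im[:,:,::-1])
c=cv2.resize(im[140:210,325:395],(560,560),interpolation=2)
cv2.imwrite('pics/m6.png',c[:,:,::-1])"
```

```text
F [-0.15  0.75  6.88] [0.49 0.49 0.48] P [ 0.489  -0.2267  0.1666] [0. 0. 0.]
F [-0.1   0.74  6.68] [0.48 0.36 0.59] P [ 0.489  -0.2267  0.1666] [0. 0. 0.]
pos [ 0.4889 -0.2267  0.1666] units [ 0.003  0.016 -0.008] rows 0.010967133594740792 tilt fix units [-0.001  0.006  0.   ] f [-0.71  0.82  6.49] t 11.1667
```

View pics/m6.png

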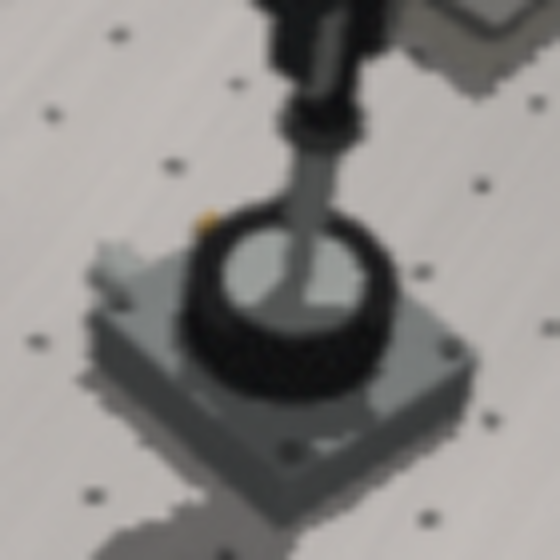

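The picture shows the upright tip on the middle of the plate, with the plate flush with the collar. Force (about 8.1 N) and height (about 8.2 mm pressed) agree, so I'll hand it in.

```bash
python3 -c "
from workcell import close_job
print(close_job())"
```

```text
the job is handed in; nothing more can be done
None
```

The job is handed in: the probe was dipped well into the gel pot (about 23 mm below the rim) and is held upright on the middle of the port's plate, which is level with the collar to about 0.2 mm by force (8.1 N) and height, at 11.2 s; no verdict was returned.

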